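# Clamp the beech rail in the dowelling jig to the clutch's first slip

## Task

Slide the beech rail along the jig's channel until its end is home against the blue drill guide. Then tighten the red thumbscrew clockwise until its clutch slips for the first time, stop there at once (the yellow mark on the cap is then left slightly past the one on the collar, by no more than 20 degrees), and let go so that the rail stays clamped. Slide gently and leave the other things alone.

Things in the scene. Friction and masses are not known exactly. Their poses are not given: they have to be found in the camera images.
- panel: white melamine side panel, fixed, 560 x 1160 x 16 mm, lying flat on the work surface; origin at the centre of its underside, so its top is 16 mm above the origin. The jig is fixed on it and the rail lies directly on it. A grey parts tray with its lid open stands on its far left.
- jig: dowelling jig, fixed; origin on the panel's top on the channel's middle line; x along the channel, the way the rail slides home; z up. Fences x -55 to 35 mm, 14 mm tall, inner faces y +-16.5, outer +-24.5 mm. Blue drill guide: x 35 to 65, y -100 to 30, 42 mm tall. Aluminium hood over one side of the channel: 52 mm radius about x 0, y -42, from 42 to 54 mm above the panel.
- stop_face (a point): point on the panel at the foot of the blue drill guide's near face, on the channel's middle line (35 mm along x from the jig's origin); axes as the jig's
- rail: loose beech rail, 160 mm long (its x), 30 mm wide, 24 mm tall, about 80 g, lying on the panel; origin at the centre of its underside. Its leading end starts between the fences, 50 to 80 mm short of the drill guide, the other end sticking out toward the robot. It slides in with 1.5 mm play a side.
- rail_end (a point): middle of the lower edge of the rail's leading end (80 mm along x from the rail's origin); home when it touches the drill guide, i.e. is at stop_face within 2.5 mm
- cap_top (a point): centre of the top of the thumbscrew's red cap, at x 0, y -42 mm of the jig, 94 mm above the panel. Cap: fluted cylinder, 36 mm diameter, 28 mm tall (66 to 94 mm above the panel), turning about the vertical; clockwise from above tightens, back loosens; it does not rise or sink. Through a slip clutch it drives the collar below it, which swings a sprung nose under the hood onto the rail.
- cap_mark (a point): yellow mark on the cap's top, 16 mm from the axis; x axis outward along the mark. Points the same way as the collar's mark until tight. The cap drives the clutch through a spring: the first 0.15 rad past tight only wind it up and spring back on release; turning beyond slips the clutch at a steady 0.45 N m. That slip stays, as an angle between the marks.
- collar_mark (a point): yellow mark on the black collar (48 mm diameter, top 63 mm above the panel), 22.5 mm from the axis; x axis outward. Cap and collar turn together against about 0.06 N m (up to 0.15 as the nose climbs the rail) until tight, after 1.2 to 3.8 rad in all (hidden, differs each time); then the collar stands, the torque climbs 0.03 N m per 0.01 rad to 0.45 N m, and there the clutch slips.
- dowel_a: bystander: beech dowel, 8 mm diameter, 35 mm long, lying on the left
- dowel_b: bystander: the same kind of dowel, lying on the right
- hex_key: bystander: L-shaped steel hex key, 90 by 28 mm, 6 mm thick, lying on the right
- cam_lock: bystander: zinc cam lock, cylinder 15 mm diameter, 12 mm tall, on the left of the panel
- screwdriver: bystander: red-handled screwdriver, 200 mm long, lying on the right

How it is judged:
On the way, in this order (a step that is already met when the one before it is completed fails the run):
1. the rail is home against the drill guide (x of rail_end in the frame of stop_face above -0.0025 m and y of rail_end in the frame of stop_face between -0.004 and 0.004 m and z of rail_end in the frame of stop_face below 0.002 m and angle between the x axis of rail and the x axis of jig, either way round below 0.05 rad), for 0.2 s.
2. the clutch has slipped with the rail home (all of step 1 and angle between the x axis of cap_mark and the x axis of collar_mark, either way round above 0.18 rad), for 0.1 s.
At the end, for the whole second after the job is handed in: Rail end home against the drill guide (within 2.5 mm along, 4 mm sideways, 0.05 rad in line), flat, at rest and pressed on the panel with over 3 N; clutch slipped by more than 0.05 and less than 0.35 rad (cap mark against collar mark); all let go (all of step 1 and angle between the x axis of cap_mark and the x axis of collar_mark, either way round between 0.05 and 0.35 rad and contact force between rail and panel above 3 N and linear speed of rail below 0.01 m/s); the robot touches nothing.
It fails at once if the cap is turned more than 0.50 rad past the collar (0.15 rad of spring and 0.35 rad of slip) (angle between the x axis of cap_mark and the x axis of collar_mark, either way round above 0.5 rad).
It fails at once if the rail is rammed into or forced against the jig (more than 40 N) (contact force between rail and jig above 40 N).
It fails at once if the fingers press on the panel with more than 25 N (contact force between the fingers and panel above 25 N).
It fails at once if a bystander is moved more than 30 mm (distance of any of dowel_a, dowel_b, hex_key, cam_lock, screwdriver from where it was at the start of the episode above 0.03 m).
It also fails if it takes over 69 s, if anything falls off the work surface, if the arm or the gripper's body presses on something with over 40 N, if the wrist force passes 120 N, or if a joint passes its speed limit or range.

## Robot

A 6-joint arm with a two-finger parallel gripper is mounted at the origin on the work surface. World frame = base frame: x ahead of the robot, y to its left, z up, the work surface at z = 0. Lengths are in m, angles in rad, forces in N, time in s.
With the tool pointing down it reaches from about 0.275 to 0.975 m from the base axis. Payload 8.4 kg.
Tool frame: the origin (TCP) lies midway between the tips of the shut fingers; the grasp point (between the pads) lies 19 mm behind it; z points along the fingers, y is the line along which they close (so a half turn about z gives the same grasp; the last joint's range is limited). The gripper opens to 92 mm and grips with 3 to 60 N. Pads are 20 mm wide; open, the fingers measure 128 mm over their backs; the gripper's body (75 mm by 189 mm) begins 69 mm behind the grasp point.
Start: joints at [-1.129, 0.353, 1.633, -0, 1.155, -0.002], TCP at [0.268, -0.564, 0.215] pointing down, gripper open.
Joint ranges: [-2.63, 2.63], [-0.92, 2.1], [0.06, 2.66], [-1.3, 4.44], [0, 2.69], [-3.02, 3.02]. Speed limits (rad/s): [2.22, 2.22, 2.79, 3.14, 3.14, 3.14].

## Interface

Orientations are given as a unit quaternion [x, y, z, w].
In Python, from plant import * gives the robot as it stands.
- The arm moves only by the tool arm_command, never from a script. Its argument "deltas" is a list of rows, each a list of 7 numbers: the opening, from 0 (shut) to 1 (fully open), then the shift along the tool's x, y, z in m, then the turn, a rotation vector about the tool's x, y, z in rad. A call has 1 to 20 rows; each row shifts and turns the commanded pose from where the row before left it, along the tool's axes as they then stand; what a row does not reach is not made up. A row lasts 1/10 s, in which the tool goes at most 50 mm and 8.59 degrees, less where a joint would pass 70% of its speed; a pose out of reach is approached as far as the arm can. A call is refused whole if a number of a shift passes 0.05 or a number of a turn 0.15, either way. A call with a gripper value outside its range is refused whole. The fingers move at their own pace and stop on an object; "newtons" is the grip in N (left out, the last holds). Time passes only in rows, so rows that do not move let the fingers close. It gives the time, the measured TCP pose, the force, the opening and the grip force at its end, in the units of the state.
- sense(): the state, without advancing time (a new reading comes with each control period).
- get_image(name): name is "scene" or "top"; returns (picture, depth): 400x640x3 uint8, red, green, blue; 400x640 float32, m along the optical axis (not along the pixel's ray), 0 where there is no reading.
- camera_params(name): a dict with "fx", "fy", "cx", "cy" (pixels), "dist_coeffs" ([k1, k2, p1, p2, k3] as OpenCV has them; the pictures are not rectified), "view" (4x4, takes a point from world to camera coordinates). Camera axes: x right, y down, z forward; pixel columns grow to the right and rows downward; lengths in m; the calibration is good to about 2 mm. A picture is of the moment at which its call begins. camera_params takes no time and is no camera call.
- close_job(): hands the job in; it is judged then, once.
Trained networks look in the newest picture that a camera, given by its name, has taken for a name from the list of things; names that differ only in an ending like _2 or _b are one class to them, and where a whole thing is asked for, a point or a joint stands for the part that bears it (a point fixed in the world has none). Each returns a list of dicts, best first, with "conf" (0 to 1); they miss things now and then, are a little off and sometimes report something else, mostly with a low value. They report only what shows in the picture. A call takes as long as a camera call.
- search_frame(camera, name): "bbox" ([centre column, centre row, width, height] in pixels, round what is visible of it).
- masks_of(camera, name): "pixels" (400x640 bool, what is visible of it) and "bbox" ([centre column, centre row, width, height] in pixels, round what is visible of it).
- landmark_of(camera, name): "uv" ([column, row] in pixels: a listed point, or the origin of a listed thing).
The state is a dict: "clock": time; "qpos": joint angles; "qd": joint speeds; "tau": joint torques, N m; "ee_pos": TCP position; "tool_rot": TCP orientation; "wrist_force": force on the tool from outside, world axes, zero at the start; "moment": the same for the moment, N m; "finger_gap": finger opening in m; "grasp_force": force on a finger pad.
Only numpy, scipy, OpenCV 4.12 (cv2) and the standard library are available. Lean on these libraries where they do the work, as an engineer would, in place of code of your own. Each camera call takes 0.05 s, during which the arm holds its last target. There are 200 camera calls.

## Working session

There is one attempt and no reset: what is moved stays moved. The work goes in short steps, Python scripts to look and compute and a tool call to move; the robot and the scene stay as the last step left them, time stands still between calls to the robot, and variables do not carry over. Pictures are saved under pics/ and viewed, at most 10 in all, crops included, and the job is handed in when it is done.

Besides the shell and the picture viewer there is one more tool, called as name(argument=value, ...) on one line, values as JSON. arm_command: Moves the arm, as the interface text tells. Its arguments: {"type":"object","properties":{"deltas":{"type":"array"},"newtons":{"type":"number"}},"required":["deltas"]}

```bash
mkdir -p pics; ls; cat > h.py <<'E'
from plant import *
import numpy as np, cv2
from scipy.spatial.transform import Rotation as R
def ray(cam,uv,z):
    c=camera_params(cam);K=np.array([[c['fx'],0,c['cx']],[0,c['fy'],c['cy']],[0,0,1]])
    n=cv2.undistortPoints(np.array([[uv]],float),K,np.array(c['dist_coeffs'],float))[0,0]
    V=np.array(c['view']);o=-V[:3,:3].T@V[:3,3];d=V[:3,:3].T@np.array([n[0],n[1],1])
    return o+d*(z-o[2])/d[2]
def save(cam,name,crop=None,s=1):
    im,d=get_image(cam);im=im[:,:,::-1]
    if crop: im=im[crop[1]:crop[3],crop[0]:crop[2]]
    cv2.imwrite('pics/'+name,cv2.resize(im,None,fx=s,fy=s,interpolation=cv2.INTER_CUBIC));return d
E
python3 - <<'E'
from h import *
np.set_printoptions(precision=4,suppress=True)
for cam in('top','scene'):
    save(cam,cam+'0.png')
    print(cam,-np.array(camera_params(cam)['view'])[:3,:3].T@np.array(camera_params(cam)['view'])[:3,3])
    for n,z in(('stop_face',.016),('rail_end',.016),('rail',.016),('jig',.016),('cap_top',.11),('cap_mark',.11),('collar_mark',.079),('dowel_a',.02),('hex_key',.0),('cam_lock',.016),('screwdriver',.0)):
        for r in landmark_of(cam,n)[:2]: print(n,round(r['conf'],2),np.round(r['uv'],1),ray(cam,r['uv'],z))
print(sense())
E
```

```text
pics
top [ 0.4687 -0.0559  1.1709]
stop_face 0.93 [282.1 161.7] [0.6786 0.0931 0.016 ]
stop_face 0.68 [187.1 254. ] [0.4252 0.3556 0.016 ]
rail_end 0.69 [286.  190.5] [0.5981 0.082  0.016 ]
rail_end 0.54 [302.6 170.2] [0.6541 0.0362 0.016 ]
rail 0.87 [286.4 218.2] [0.5219 0.0808 0.016 ]
rail 0.69 [435.3 187.7] [ 0.6018 -0.3282  0.016 ]
jig 0.91 [285.1 173.1] [0.6465 0.0846 0.016 ]
cap_top 0.63 [297.3 169.1] [0.642  0.0421 0.11  ]
cap_mark 0.63 [298.  167.1] [0.6471 0.0404 0.11  ]
collar_mark 0.74 [475.8 210.5] [ 0.5342 -0.4169  0.079 ]
collar_mark 0.65 [305.3 173.1] [0.6362 0.0241 0.079 ]
dowel_a 0.45 [435.9 187.2] [ 0.6027 -0.3289  0.02  ]
hex_key 0.68 [443.6 238.2] [ 0.4635 -0.3505  0.    ]
hex_key 0.54 [299.1 169.4] [0.659  0.0473 0.    ]
cam_lock 0.39 [208.5 185.5] [0.6144 0.2989 0.016 ]
screwdriver 0.85 [478.7 211.7] [ 0.5355 -0.4511  0.    ]
scene [ 1.0302 -0.6992  0.7265]
stop_face 0.91 [385.5 212. ] [0.6759 0.0963 0.016 ]
stop_face 0.29 [257.6 301.3] [ 0.6004 -0.3297  0.016 ]
rail_end 0.94 [363.1 202.2] [0.6045 0.0968 0.016 ]
rail_end 0.16 [261.1 304.1] [ 0.6114 -0.3307  0.01
[... 352 characters left out ...]
2  ]
dowel_a 0.45 [369.1 191.5] [0.595  0.1451 0.02  ]
hex_key 0.57 [205.7 278.9] [ 0.4505 -0.3456 -0.    ]
cam_lock 0.56 [401.8 170. ] [0.6177 0.3068 0.016 ]
screwdriver 0.73 [195.7 321.9] [ 0.523  -0.4377  0.    ]
{'clock': 1.2, 'qpos': array([-1.1294,  0.353 ,  1.6334,  0.    ,  1.1552, -0.0024]), 'qd': array([-0.0011, -0.0012, -0.0004, -0.0002, -0.0004,  0.0001]), 'tau': array([  0.0006, -59.3768, -33.4574,   0.07  ,   0.0158,  -0.0001]), 'ee_pos': array([ 0.2684, -0.5644,  0.2146]), 'tool_rot': array([ 0.9755,  0.2201,  0.    , -0.    ]), 'wrist_force': array([-0.6676, -0.0474,  0.007 ]), 'moment': array([-0.0265,  0.0071, -0.0176]), 'grasp_force': 0.0, 'finger_gap': 0.0918072266969986}
```

```bash
python3 - <<'E'
from h import *
save('top','topc.png',(180,110,380,260),4)
save('scene','scenec.png',(270,120,470,270),4)
E
```

```text
(no output)
```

View pics/topc.png

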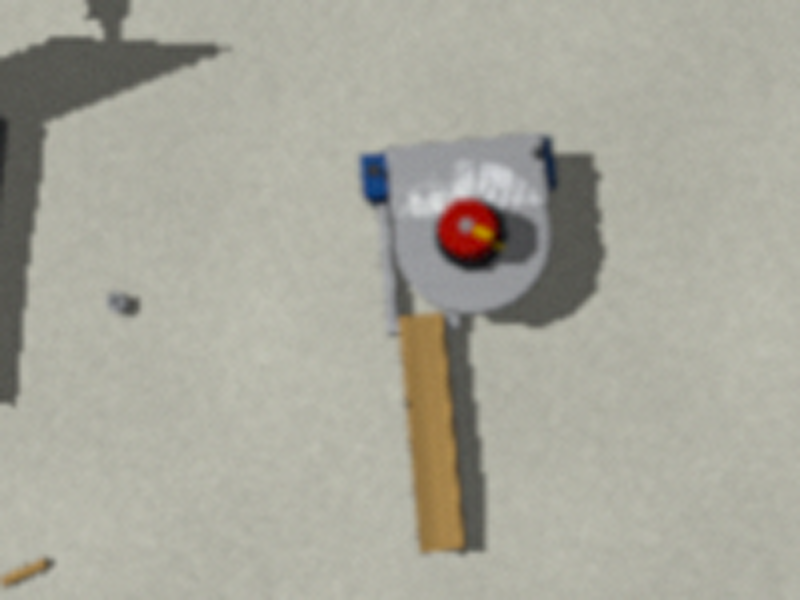

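View pics/scenec.png

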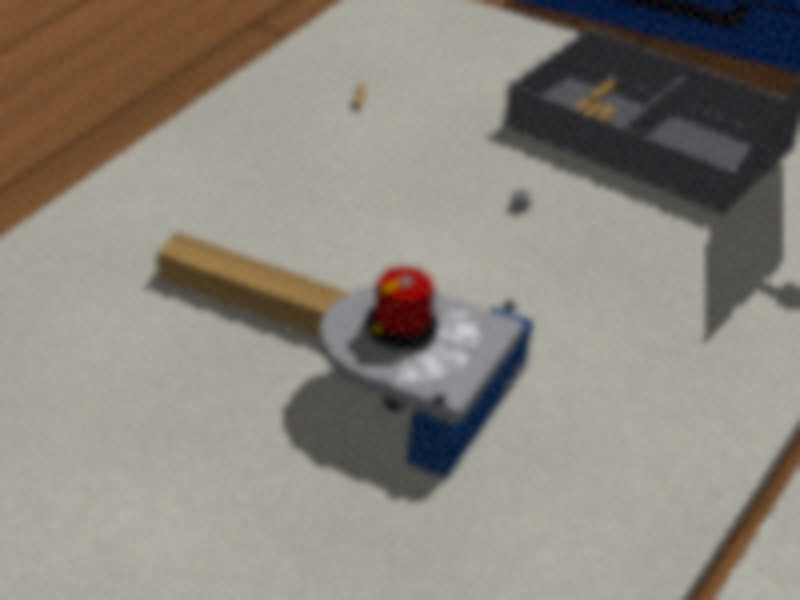

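View pics/scene0.png

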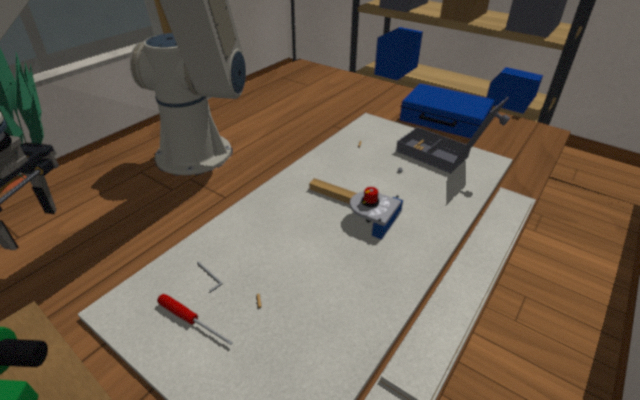

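The crops show the rail at top-crop (398–465, 315–550), yawed about 0.1 rad. The cap is at (468, 232), with the cap and collar marks aligned towards the lower right. Next I'll measure with depth.

```bash
cat >> h.py <<'E'
def cloud(cam):
    im,d=get_image(cam);c=camera_params(cam);K=np.array([[c['fx'],0,c['cx']],[0,c['fy'],c['cy']],[0,0,1]])
    v,u=np.mgrid[0:400,0:640];n=cv2.undistortPoints(np.dstack([u,v]).reshape(-1,1,2).astype(float),K,np.array(c['dist_coeffs'],float))[:,0]
    V=np.array(c['view']);P=np.c_[n,np.ones(len(n))]*d.reshape(-1,1)
    return im,((P-V[:3,3])@V[:3,:3]).reshape(400,640,3)
def box(P):
    (c,s,a)=cv2.minAreaRect((P[:,:2]*1000).astype(np.float32)); return np.round(c,1),np.round(s,1),round(a,2)
E
python3 - <<'E'
from h import *
np.set_printoptions(precision=4,suppress=True)
for cam in('top','scene'):
    im,P=cloud(cam);h=cv2.cvtColor(im,cv2.COLOR_RGB2HSV);H,S,V=[h[...,i].astype(int) for i in range(3)]
    x,y,z=P[...,0],P[...,1],P[...,2];roi=(abs(x-.6)<.2)&(abs(y-.07)<.13)
    print(cam,'panel z',np.median(z[roi]))
    red=roi&((H<8)|(H>172))&(S>150);
    t=red&(z>.1);print('cap top',t.sum(),P[t].mean(0),(P[t].max(0)+P[t].min(0))/2, 'all red minmax',P[red].min(0),P[red].max(0))
    if cam=='top':
        vv,uu=np.nonzero(red);print('red px bbox',uu.min(),uu.max(),vv.min(),vv.max(),ray('top',(uu.mean(),vv.mean()),.1))
    w=roi&(H>8)&(H<25)&(S>80)&(z>.03)&(z<.05)
    w=cv2.morphologyEx(w.astype(np.uint8),cv2.MORPH_OPEN,np.ones((3,3)))>0
    print('rail',w.sum(),box(P[w]),np.median(z[w]))
    hd=roi&(S<60)&(z>.06)&(z<.078);print('hood',hd.sum(),box(P[hd]),np.median(z[hd]))
    b=roi&(H>100)&(H<130)&(S>120);print('blue',b.sum(),P[b].min(0),P[b].max(0),box(P[b]))
for cam in('top','scene'):
  for r in masks_of(cam,'rail')[:1]:
    vv,uu=np.nonzero(r['pixels']);Q=np.array([ray(cam,p,.04) for p in zip(uu,vv)]);print(cam,r['conf'],box(Q))
E
```

```text
top panel z 0.016889633018769563
cap top 122 [0.6462 0.0436 0.1269] [0.5672 0.0026 0.6355] all red minmax [ 0.4687 -0.0559  0.0752] [0.6657 0.0639 1.1709]
red px bbox 290 483 160 213 [0.6478 0.0422 0.1   ]
rail 660 (array([522.2,  74.9]), array([157.4,  30.5]), 5.29) 0.039930425214451004
hood 1305 (array([656.8,  49.5]), array([117.7, 113.8]), 5.47) 0.0697823184661946
blue 88 [ 0.4687 -0.0559  0.0469] [0.707  0.1184 1.1709] (array([617.4,  -5.8]), array([293.8, 109.9]), 39.14)
scene panel z 0.017258187778420295
cap top 92 [0.6572 0.0381 0.1083] [0.6546 0.0403 0.1066] all red minmax [0.634  0.0237 0.077 ] [0.671  0.0569 0.113 ]
rail 393 (array([512.5,  72.9]), array([131.5,  33.8]), 5.21) 0.03960778022159494
hood 926 (array([659.7,  49.4]), array([115.9, 119.7]), 6.86) 0.07014898603093962
blue 235 [ 0.6932 -0.0123  0.0197] [0.7238 0.1085 0.0626] (array([716.3,  46.3]), array([121.3,  29.9]), 81.56)
top 0.93 (array([523.,  74.]), array([159.8,  32.6]), 5.18)
scene 0.6 (array([ 616.5, -339.7]), array([ 4.1, 25.9]), 42.75)
```

arm_command(deltas=[[0.7, 0, 0, 0, 0, 0, 0.117], [0.7, 0, 0, 0, 0, 0, 0.117], [0.7, 0, 0, 0, 0, 0, 0.118], [0.7, 0.0155, -0.0383, 0, 0, 0, 0], [0.7, 0.0155, -0.0383, 0, 0, 0, 0], [0.7, 0.0155, -0.0383, 0, 0, 0, 0], [0.7, 0.0155, -0.0383, 0, 0, 0, 0], [0.7, 0.0155, -0.0383, 0, 0, 0, 0], [0.7, 0.0155, -0.0383, 0, 0, 0, 0], [0.7, 0.0155, -0.0383, 0, 0, 0, 0], [0.7, 0.0155, -0.0383, 0, 0, 0, 0], [0.7, 0.0155, -0.0383, 0, 0, 0, 0], [0.7, 0.0155, -0.0383, 0, 0, 0, 0], [0.7, 0.0155, -0.0383, 0, 0, 0, 0], [0.7, 0.0155, -0.0383, 0, 0, 0, 0], [0.7, 0.0155, -0.0383, 0, 0, 0, 0], [0.7, 0.0155, -0.0383, 0, 0, 0, 0], [0.7, 0.0155, -0.0383, 0, 0, 0, 0], [0.7, 0.0155, -0.0383, 0, 0, 0, 0], [0.7, 0, 0, 0, 0, 0, 0]], newtons=8)

```text
clock: 3.5
ee_pos: [0.4605, 0.0723, 0.2149]
tool_rot: [0.999, 0.048, 0.001, -0.001]
wrist_force: [0.8, -0.6, -0.2]
finger_gap: 0.0644
grasp_force: 0.0
```

```bash
python3 - <<'E'
from h import *
s=sense();q=s['tool_rot'];print(s['clock'],s['qpos'].round(3),s['ee_pos'].round(4),2*np.arctan2(q[1],q[0]),q.round(4),s['wrist_force'])
E
```

```text
3.5 [1.520e-01 1.010e-01 1.961e+00 1.000e-03 1.078e+00 1.627e+00] [0.4605 0.0723 0.2149] 0.09541710354520946 [ 9.989e-01  4.770e-02  8.000e-04 -6.000e-04] [ 0.84228245 -0.5749458  -0.18421146]
```

arm_command(deltas=[[0.7, -0.003, 0.0036, 0.035, 0, 0, 0], [0.7, 0, 0, 0.035, 0, 0, 0], [0.7, 0, 0, 0.035, 0, 0, 0], [0.7, 0, 0, 0.035, 0, 0, 0], [0.7, 0, 0, 0.034, 0, 0, 0], [0.7, 0, 0, 0.012, 0, 0, 0], [0.7, 0, 0, 0.008, 0, 0, 0], [0, 0, 0, 0, 0, 0, 0], [0, 0, 0, 0, 0, 0, 0], [0, 0, 0, 0, 0, 0, 0], [0, 0, 0, 0, 0, 0, 0], [0, 0, 0, 0, 0, 0, 0]], newtons=8)

```text
clock: 4.7
ee_pos: [0.4571, 0.0648, 0.0214]
tool_rot: [0.999, 0.046, 0.001, -0.0]
wrist_force: [-1.0, 0.5, 8.0]
finger_gap: 0.0301
grasp_force: 7.9
```

arm_command(deltas=[[0, 0, 0, -0.002, 0, 0, 0], [0, 0, 0, 0, 0, 0, 0], [0, 0.01, 0, 0, 0, 0, 0], [0, 0.01, 0, 0, 0, 0, 0], [0, 0, 0, 0, 0, 0, 0]])

```text
clock: 5.2
ee_pos: [0.4788, 0.0667, 0.0227]
tool_rot: [0.999, 0.046, 0.001, -0.0]
wrist_force: [0.1, 0.7, -0.2]
finger_gap: 0.0304
grasp_force: 7.9
```

```bash
python3 - <<'E'
from h import *
s=sense();q=s['tool_rot'];print(s['clock'],s['ee_pos'].round(4),2*np.arctan2(q[1],q[0]),s['wrist_force'],s['moment'],s['finger_gap'])
save('top','t1.png',(220,110,360,250),4)
E
```

```text
5.2 [0.4788 0.0667 0.0227] 0.09170960084908596 [ 0.09400359  0.70454473 -0.23478234] [ 0.00340142  0.03153902 -0.01758962] 0.03035702179808601
```

View pics/t1.png

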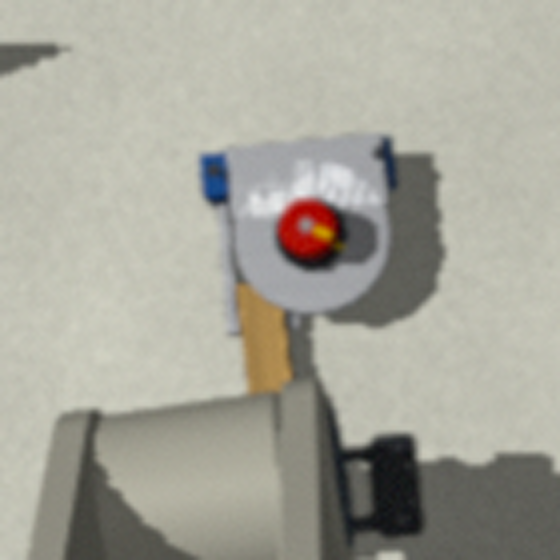

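The rail follows the gripper into the channel: its leading end is now at crop (262, 285), with no side force. About 54 mm remain.

arm_command(deltas=[[0, 0.01, 0, 0, 0, 0, 0], [0, 0.01, 0, 0, 0, 0, 0], [0, 0.01, 0, 0, 0, 0, 0], [0, 0.01, 0, 0, 0, 0, 0], [0, 0.005, 0, 0, 0, 0, 0], [0, 0.003, 0, 0, 0, 0, 0], [0, 0, 0, 0, 0, 0, 0]])

```text
clock: 5.95
ee_pos: [0.5244, 0.0711, 0.0225]
tool_rot: [0.999, 0.046, 0.0, -0.0]
wrist_force: [0.9, 3.5, -1.3]
finger_gap: 0.0306
grasp_force: 8.0
```

arm_command(deltas=[[0, 0.003, 0, 0, 0, 0, 0], [0, 0.003, 0, 0, 0, 0, 0], [0, 0, 0, 0, 0, 0, 0]])

```text
clock: 6.25
ee_pos: [0.5281, 0.0716, 0.022]
tool_rot: [0.999, 0.046, -0.002, -0.0]
wrist_force: [-5.7, 3.6, -0.3]
finger_gap: 0.0309
grasp_force: 8.0
```

arm_command(deltas=[[0, 0.002, 0, 0, 0, 0, 0], [0, 0.001, 0, 0, 0, 0, 0], [0, 0, 0, 0, 0, 0, 0]])

```text
clock: 6.55
ee_pos: [0.5301, 0.0718, 0.0218]
tool_rot: [0.999, 0.046, -0.003, -0.0]
wrist_force: [-7.7, 4.8, 0.8]
finger_gap: 0.03
grasp_force: 8.0
```

arm_command(deltas=[[0, 0, -0.002, 0, 0, 0, 0], [0, 0, -0.001, 0, 0, 0, 0], [0, 0.002, 0, 0, 0, 0, 0], [0, 0.002, 0, 0, 0, 0, 0], [0, 0, 0, 0, 0, 0, 0]])

```text
clock: 7.05
ee_pos: [0.5357, 0.0749, 0.0222]
tool_rot: [0.999, 0.046, -0.001, 0.0]
wrist_force: [-4.3, 1.0, -0.4]
finger_gap: 0.0303
grasp_force: 8.0
```

```bash
python3 - <<'E'
from h import *
np.set_printoptions(precision=4,suppress=True)
for c in('top','scene'):
    d=save(c,c+'2.png',(220,110,360,250) if c=='top' else (280,140,440,260),4)
    for n in('stop_face','rail_end','jig','rail'):
        for r in landmark_of(c,n)[:1]: print(c,n,round(r['conf'],2),ray(c,r['uv'],.016))
print(sense()['wrist_force'])
E
```

```text
top stop_face 0.88 [0.6845 0.0892 0.016 ]
top jig 0.8 [0.6527 0.0844 0.016 ]
scene stop_face 0.8 [0.6833 0.0913 0.016 ]
scene rail_end 0.5 [ 0.6032 -0.3286  0.016 ]
scene jig 0.98 [0.6554 0.0765 0.016 ]
scene rail 0.58 [0.6067 0.0868 0.016 ]
[-5.8996 -0.0655 -0.4767]
```

View pics/top2.png

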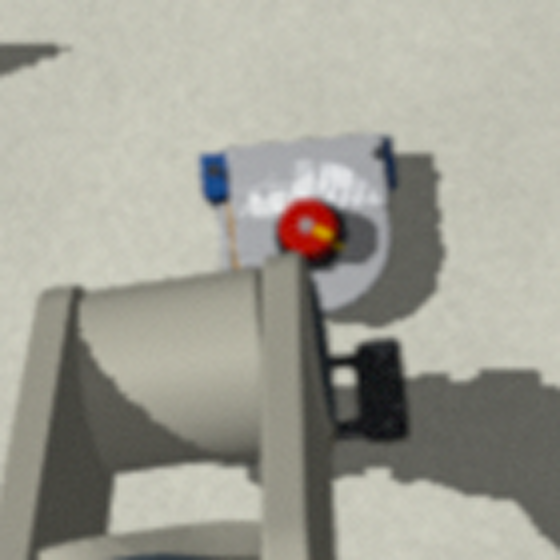

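In the top crop the rail strip at (232, 205–265) reaches close to the blue guide at (213, 203). I'll push a little further to confirm it's home.

arm_command(deltas=[[0, 0, 0, 0, 0, 0, 0], [0, 0.002, 0, 0, 0, 0, 0], [0, 0, 0, 0, 0, 0, 0]], newtons=12)

```text
clock: 7.85
ee_pos: [0.5358, 0.075, 0.0217]
tool_rot: [0.999, 0.046, -0.003, 0.0]
wrist_force: [-10.5, 1.0, 0.8]
finger_gap: 0.0301
grasp_force: 12.0
```

arm_command(deltas=[[0, 0.002, 0, 0, 0, 0, 0], [0, 0.001, 0, 0, 0, 0, 0], [0, 0, 0, 0, 0, 0, 0]])

```text
clock: 8.15
ee_pos: [0.5362, 0.075, 0.0213]
tool_rot: [0.999, 0.046, -0.005, 0.0]
wrist_force: [-16.8, 0.5, 6.1]
finger_gap: 0.0302
grasp_force: 12.0
```

arm_command(deltas=[[0, -0.003, 0, 0, 0, 0, 0], [0, 0, 0, 0, 0, 0, 0], [0.6, 0, 0, 0, 0, 0, 0], [0.6, 0, 0, 0, 0, 0, 0], [0.6, 0, 0, 0, 0, 0, 0], [0.6, 0, 0, -0.03, 0, 0, 0], [0.6, 0, 0, -0.04, 0, 0, 0], [0.6, 0, 0, -0.04, 0, 0, 0], [0.6, 0, 0, -0.04, 0, 0, 0], [0.6, 0, 0, 0, 0, 0, -0.15], [0.6, 0, 0, 0, 0, 0, -0.15], [0.6, 0, 0, 0, 0, 0, -0.15], [0.6, 0, 0, 0, 0, 0, -0.15], [0.6, 0, 0, 0, 0, 0, -0.15], [0.6, 0, 0, 0, 0, 0, -0.15], [0.6, 0, 0, 0, 0, 0, -0.15], [0.6, 0, 0, 0, 0, 0, -0.15], [0.6, 0, 0, 0, 0, 0, -0.15], [0.6, 0, 0, 0, 0, 0, -0.15]])

```text
clock: 10.05
ee_pos: [0.5395, 0.0752, 0.1729]
tool_rot: [0.697, 0.717, 0.0, 0.0]
wrist_force: [-0.2, -0.0, -0.4]
finger_gap: 0.055
grasp_force: 0.0
```

arm_command(deltas=[[0.6, 0, 0, 0, 0, 0, -0.15], [0.6, 0, 0, 0, 0, 0, -0.15], [0.6, 0, 0, 0, 0, 0, -0.15], [0.6, 0, 0, 0, 0, 0, -0.15], [0.6, 0, 0, 0, 0, 0, -0.15], [0.6, 0, 0, 0, 0, 0, -0.15], [0.6, 0, 0, 0, 0, 0, -0.15], [0.6, 0, 0, 0, 0, 0, -0.15], [0.6, 0, 0, 0, 0, 0, -0.15], [0.6, 0, 0, 0, 0, 0, -0.15], [0.6, 0, 0, 0, 0, 0, -0.15], [0.6, 0, 0, 0, 0, 0, -0.15], [0.6, 0, 0, 0, 0, 0, -0.15], [0.6, 0, 0, 0, 0, 0, -0.15], [0.6, 0, 0, 0, 0, 0, -0.15], [0.6, 0, 0, 0, 0, 0, 0]])

```text
clock: 11.65
ee_pos: [0.5394, 0.0752, 0.1729]
tool_rot: [-0.344, 0.939, -0.0, 0.001]
wrist_force: [-0.0, 0.5, -0.0]
finger_gap: 0.0552
grasp_force: 0.0
```

```bash
cat > cap.py <<'E'
from h import *
np.set_printoptions(precision=4,suppress=True)
s=sense();T=R.from_quat(s['tool_rot'])
print(s['clock'],s['qpos'],s['ee_pos'],s['wrist_force'],s['moment'],'tool x,y,z',T.as_matrix().T)
for cam in('top','scene'):
    im,P=cloud(cam);h=cv2.cvtColor(im,cv2.COLOR_RGB2HSV).astype(int);H,S=h[...,0],h[...,1]
    x,y,z=P[...,0],P[...,1],P[...,2]
    t=((H<8)|(H>172))&(S>140)&(z>.075)&(z<.12)&(abs(x-.65)<.04)&(abs(y-.045)<.04)
    p=np.c_[x[t],y[t]];print(cam,t.sum(),p.min(0),p.max(0),(p.min(0)+p.max(0))/2)
    vv,uu=np.nonzero(t)
    c=ray(cam,((uu.min()+uu.max())/2,(vv.min()+vv.max())/2),.1);print('px mid z.1',c)
    for r in landmark_of(cam,'cap_top')[:1]: print('net',r['conf'],ray(cam,r['uv'],.11))
    for n,zz in(('stop_face',.016),('rail_end',.016),('rail',.016)):
        for r in landmark_of(cam,n)[:1]: print(n,r['conf'],ray(cam,r['uv'],zz))
E
python3 cap.py; python3 -c "
from h import *
save('top','top3.png',(220,110,360,250),4)"
```

```text
11.65 [ 0.1358  0.2739  1.8479 -0.0001  1.0187 -2.1374] [0.5394 0.0752 0.1729] [-0.0183  0.4745 -0.0268] [ 0.0954 -0.0756  0.0283] tool x,y,z [[-0.7633 -0.6461 -0.0009]
 [-0.6461  0.7633 -0.0007]
 [ 0.0011  0.0001 -1.    ]]
top 76 [0.645  0.0255] [0.6664 0.0613] [0.6557 0.0434]
px mid z.1 [0.6556 0.0438 0.1   ]
net 0.92 [0.6435 0.0442 0.11  ]
stop_face 0.85 [0.6822 0.0881 0.016 ]
rail 0.35 [ 0.4647 -0.346   0.016 ]
scene 174 [0.6334 0.0249] [0.6713 0.059 ] [0.6524 0.042 ]
px mid z.1 [0.6547 0.0363 0.1   ]
net 0.94 [0.6537 0.0389 0.11  ]
stop_face 0.85 [0.6742 0.0888 0.016 ]
rail_end 0.58 [ 0.4589 -0.3474  0.016 ]
rail 0.55 [0.6005 0.0784 0.016 ]
```

View pics/top3.png

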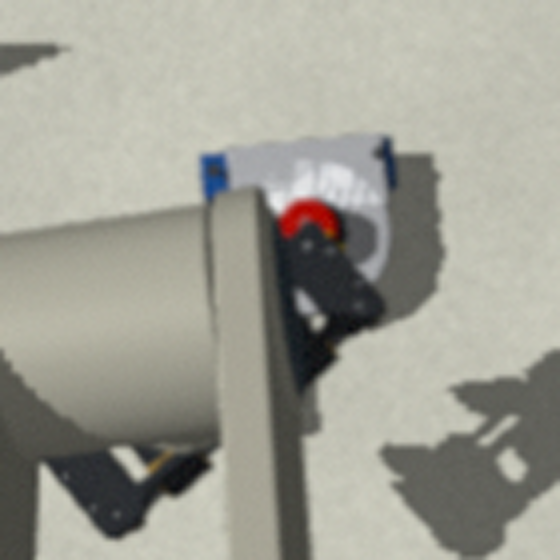

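The top crop shows the cap at (310, 225), partly hidden by a finger. I take the cap as (0.649, 0.0445), from its centre dot and the jig geometry. I'll go above it and check.

arm_command(deltas=[[0.8, -0.016, -0.0236, 0, 0, 0, 0], [0.8, -0.016, -0.0236, 0, 0, 0, 0], [0.8, -0.016, -0.0236, 0, 0, 0, 0], [0.8, -0.016, -0.0236, 0, 0, 0, 0], [0.8, 0, 0, 0.02, 0, 0, 0], [0.8, 0, 0, 0.018, 0, 0, 0], [0.8, 0, 0, 0, 0, 0, 0], [0.8, 0, 0, 0, 0, 0, 0]])

```text
clock: 13.0
ee_pos: [0.6485, 0.0443, 0.1346]
tool_rot: [-0.343, 0.939, 0.0, -0.0]
wrist_force: [0.1, 0.7, 0.5]
finger_gap: 0.0736
grasp_force: 0.0
```

```bash
python3 -c "
from h import *
s=sense();print(s['qpos'].round(3),s['ee_pos'])
save('scene','s4.png',(320,140,440,230),6)"
```

```text
[ 0.066  0.471  1.645  0.     1.027 -2.205] [0.64846356 0.0443313  0.13460874]
```

View pics/s4.png

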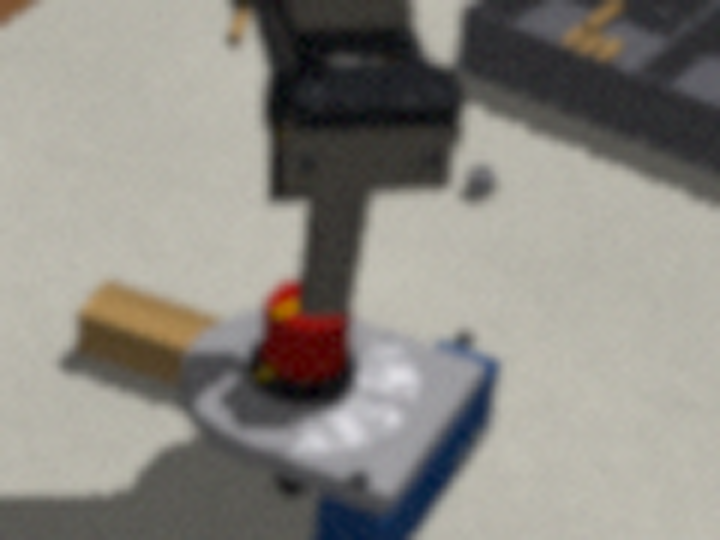

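The finger is at crop (327, 310). Allowing for its 8 mm sideways offset from this viewpoint, it lines up with the cap centre at (307, 340). Descend and close lightly.

arm_command(deltas=[[0.8, 0, 0, 0.016, 0, 0, 0], [0.8, 0, 0, 0.016, 0, 0, 0], [0.8, 0, 0, 0.0155, 0, 0, 0], [0.8, 0, 0, 0, 0, 0, 0], [0, 0, 0, 0, 0, 0, 0], [0, 0, 0, 0, 0, 0, 0], [0, 0, 0, 0, 0, 0, 0], [0, 0, 0, 0, 0, 0, 0], [0, 0, 0, 0, 0, 0, 0], [0, 0, 0, 0, 0, 0, 0]], newtons=12)

```text
clock: 14.05
ee_pos: [0.6495, 0.0438, 0.0877]
tool_rot: [-0.343, 0.939, -0.001, 0.001]
wrist_force: [2.7, -3.6, 2.3]
finger_gap: 0.0357
grasp_force: 12.0
```

```bash
cat > st.py <<'E'
from h import *
s=sense();q=s['tool_rot'];T=R.from_quat(q).as_matrix()
print(round(s['clock'],2),'q6',s['qpos'][5].round(3),'yaw',round(2*np.arctan2(q[1],q[0]),3),s['ee_pos'].round(4),'F',s['wrist_force'].round(2),'Ftool',(T.T@s['wrist_force']).round(1),'M',s['moment'].round(3),'tau6',s['tau'][5].round(3),s['finger_gap'].round(4),s['grasp_force'])
E
python3 st.py
```

```text
Traceback (most recent call last):
  File "st.py", line 3, in <module>
    print(round(s['clock'],2),'q6',s['qpos'][5].round(3),'yaw',round(2*np.arctan2(q[1],q[0]),3),s['ee_pos'].round(4),'F',s['wrist_force'].round(2),'Ftool',(T.T@s['wrist_force']).round(1),'M',s['moment'].round(3),'tau6',s['tau'][5].round(3),s['finger_gap'].round(4),s['grasp_force'])
                                                                                                                                                                                                                                                ^^^^^^^^^^^^^^^^^^^^^
AttributeError: 'float' object has no attribute 'round'
```

arm_command(deltas=[[0, 0, -0.001, 0, 0, 0, 0], [0, 0, 0, 0, 0, 0, 0], [0, 0, 0, 0, 0, 0, 0], [0, 0, 0, 0, 0, 0, 0.1], [0, 0, 0, 0, 0, 0, 0.1], [0, 0, 0, 0, 0, 0, 0.1], [0, 0, 0, 0, 0, 0, 0.1], [0, 0, 0, 0, 0, 0, 0], [0, 0, 0, 0, 0, 0, 0]], newtons=50)

```text
clock: 14.95
ee_pos: [0.6494, 0.0442, 0.0876]
tool_rot: [-0.149, 0.989, 0.001, 0.0]
wrist_force: [-1.0, 2.4, 5.9]
finger_gap: 0.0346
grasp_force: 50.0
```

```bash
sed -i "s/s\['finger_gap'\].round(4)/round(s['finger_gap'],4)/" st.py; python3 st.py; python3 -c "
from h import *
for n,z in(('cap_mark',.11),('collar_mark',.079)):
  for c in('scene',):
    get_image(c);print([(n,r['conf'],ray(c,r['uv'],z)) for r in landmark_of(c,n)[:2]])"
```

```text
14.95 q6 -1.806 yaw 3.441 [0.6494 0.0442 0.0876] F [-1.03  2.41  5.92] Ftool [ 0.3  2.6 -5.9] M [ 0.589 -0.03  -0.056] tau6 0.111 0.0346 49.986852407455444
[('cap_mark', 0.39, array([0.63334342, 0.04062131, 0.11      ]))]
[('collar_mark', 0.59, array([0.63074738, 0.03476241, 0.079     ]))]
```

arm_command(deltas=[[0, 0, 0, 0, 0, 0, 0.1], [0, 0, 0, 0, 0, 0, 0.1], [0, 0, 0, 0, 0, 0, 0.1], [0, 0, 0, 0, 0, 0, 0.1], [0, 0, 0, 0, 0, 0, 0.1], [0, 0, 0, 0, 0, 0, 0], [0, 0, 0, 0, 0, 0, 0]])

```text
clock: 15.85
ee_pos: [0.6496, 0.045, 0.0877]
tool_rot: [0.1, 0.995, 0.001, 0.0]
wrist_force: [0.1, 5.0, 5.1]
finger_gap: 0.0347
grasp_force: 50.0
```

```bash
python3 st.py
```

```text
15.85 q6 -1.306 yaw 2.941 [0.6496 0.045  0.0877] F [0.05 5.01 5.14] Ftool [ 0.9  4.9 -5.1] M [ 1.317 -0.22   0.065] tau6 0.118 0.0347 49.98684883117676
```

arm_command(deltas=[[0, 0, 0, 0, 0, 0, 0.1], [0, 0, 0, 0, 0, 0, 0.1], [0, 0, 0, 0, 0, 0, 0.05], [0, 0, 0, 0, 0, 0, 0], [0, 0, 0, 0, 0, 0, 0]])

```text
clock: 16.35
ee_pos: [0.65, 0.0454, 0.0877]
tool_rot: [0.223, 0.975, 0.002, 0.0]
wrist_force: [-0.1, 5.8, 4.2]
finger_gap: 0.0351
grasp_force: 50.0
```

```bash
python3 st.py
```

```text
16.35 q6 -1.056 yaw 2.691 [0.65   0.0454 0.0877] F [-0.12  5.84  4.19] Ftool [ 2.6  5.2 -4.2] M [ 1.534 -0.491  0.023] tau6 0.097 0.0351 49.987664222717285
```

arm_command(deltas=[[0, 0, 0.0008, 0, 0, 0, 0], [0, 0, 0, 0, 0, 0, 0.1], [0, 0, 0, 0, 0, 0, 0.1], [0, 0, 0, 0, 0, 0, 0], [0, 0, 0, 0, 0, 0, 0]])

```text
clock: 16.85
ee_pos: [0.6503, 0.0457, 0.0876]
tool_rot: [0.32, 0.948, 0.001, 0.0]
wrist_force: [0.5, 5.6, 5.1]
finger_gap: 0.0347
grasp_force: 50.0
```

```bash
python3 st.py
```

```text
16.85 q6 -0.855 yaw 2.491 [0.6503 0.0457 0.0876] F [0.5  5.57 5.05] Ftool [ 3.   4.8 -5. ] M [ 1.309 -0.499 -0.003] tau6 0.112 0.0347 49.98596370220184
```

arm_command(deltas=[[0, 0, 0, 0, 0, 0, 0.1], [0, 0, 0, 0, 0, 0, 0.1], [0, 0, 0, 0, 0, 0, 0], [0, 0, 0, 0, 0, 0, 0]])

```text
clock: 17.25
ee_pos: [0.6506, 0.0459, 0.0877]
tool_rot: [0.413, 0.911, 0.002, 0.0]
wrist_force: [1.2, 6.2, 3.9]
finger_gap: 0.0351
grasp_force: 50.0
```

```bash
python3 st.py
```

```text
17.25 q6 -0.655 yaw 2.291 [0.6506 0.0459 0.0877] F [1.16 6.17 3.86] Ftool [ 3.9  5.  -3.8] M [ 1.38  -0.661 -0.007] tau6 0.113 0.0351 49.98571336269379
```

arm_command(deltas=[[0, 0.0008, 0.001, 0, 0, 0, 0], [0, 0, 0, 0, 0, 0, 0.1], [0, 0, 0, 0, 0, 0, 0.1], [0, 0, 0, 0, 0, 0, 0], [0, 0, 0, 0, 0, 0, 0]])

```text
clock: 17.75
ee_pos: [0.6508, 0.0462, 0.0877]
tool_rot: [0.5, 0.866, 0.001, 0.001]
wrist_force: [3.0, 5.4, 5.4]
finger_gap: 0.0354
grasp_force: 50.0
```

```bash
python3 st.py;python3 -c "
from h import *
for c in('scene','top'):
    get_image(c)
    for n,z in(('cap_mark',.11),('collar_mark',.079)):print([(c,n,round(r['conf'],2),ray(c,r['uv'],z).round(4)) for r in landmark_of(c,n)[:2]])"
```

```text
17.75 q6 -0.456 yaw 2.095 [0.6508 0.0462 0.0877] F [3.02 5.36 5.42] Ftool [ 3.1  5.3 -5.4] M [ 1.07  -1.081  0.035] tau6 0.16 0.0354 49.9870240688324
[('scene', 'cap_mark', 0.63, array([0.6392, 0.0561, 0.11  ])), ('scene', 'cap_mark', 0.35, array([ 0.6712, -0.1035,  0.11  ]))]
[('scene', 'collar_mark', 0.68, array([0.6385, 0.0589, 0.079 ]))]
[]
[('top', 'collar_mark', 0.19, array([ 0.4561, -0.3353,  0.079 ]))]
```

arm_command(deltas=[[0, 0, 0, 0, 0, 0, 0.1], [0, 0, 0, 0, 0, 0, 0.1], [0, 0, 0, 0, 0, 0, 0], [0, 0, 0, 0, 0, 0, 0]])

```text
clock: 18.45
ee_pos: [0.6512, 0.0463, 0.0877]
tool_rot: [0.584, 0.812, 0.001, 0.001]
wrist_force: [4.0, 5.0, 3.8]
finger_gap: 0.0347
grasp_force: 50.0
```

```bash
python3 st.py
```

```text
18.45 q6 -0.257 yaw 1.895 [0.6512 0.0463 0.0877] F [3.96 5.02 3.83] Ftool [ 3.5  5.4 -3.8] M [ 1.007 -1.28  -0.063] tau6 0.113 0.0347 49.98687386512756
```

arm_command(deltas=[[0, 0, 0, 0, 0, 0, 0.1], [0, 0, 0, 0, 0, 0, 0.1], [0, 0, 0, 0, 0, 0, 0], [0, 0, 0, 0, 0, 0, 0]])

```text
clock: 18.85
ee_pos: [0.6515, 0.0462, 0.0877]
tool_rot: [0.662, 0.75, 0.002, 0.001]
wrist_force: [5.3, 4.7, 3.7]
finger_gap: 0.0351
grasp_force: 50.0
```

```bash
python3 st.py
```

```text
18.85 q6 -0.057 yaw 1.695 [0.6515 0.0462 0.0877] F [5.34 4.69 3.7 ] Ftool [ 4.   5.9 -3.7] M [ 9.500e-01 -1.396e+00  1.000e-03] tau6 0.113 0.0351 49.986074566841125
```

arm_command(deltas=[[0, 0, 0, 0, 0, 0, 0.1], [0, 0, 0, 0, 0, 0, 0.1], [0, 0, 0, 0, 0, 0, 0], [0, 0, 0, 0, 0, 0, 0]])

```text
clock: 19.25
ee_pos: [0.6518, 0.0461, 0.0877]
tool_rot: [0.733, 0.68, 0.002, 0.001]
wrist_force: [5.4, 5.7, 2.0]
finger_gap: 0.0348
grasp_force: 50.0
```

```bash
python3 st.py
```

```text
19.25 q6 0.143 yaw 1.495 [0.6518 0.0461 0.0877] F [5.39 5.74 1.99] Ftool [ 6.1  4.9 -2. ] M [ 0.797 -1.576  0.025] tau6 0.113 0.0348 49.98517155647278
```

arm_command(deltas=[[0, 0, 0, 0, 0, 0, 0.1], [0, 0, 0, 0, 0, 0, 0.05], [0, 0, 0, 0, 0, 0, 0], [0, 0, 0, 0, 0, 0, 0]])

```text
clock: 19.65
ee_pos: [0.652, 0.046, 0.0878]
tool_rot: [0.782, 0.623, 0.002, 0.001]
wrist_force: [6.1, 4.7, 1.7]
finger_gap: 0.0354
grasp_force: 50.0
```

```bash
python3 st.py
```

```text
19.65 q6 0.293 yaw 1.345 [0.652  0.046  0.0878] F [6.07 4.66 1.68] Ftool [ 5.9  4.9 -1.7] M [ 0.678 -1.704 -0.002] tau6 0.09 0.0354 49.984686970710754
```

arm_command(deltas=[[0, 0, 0, 0, 0, 0, 0.1], [0, 0, 0, 0, 0, 0, 0.1], [0, 0, 0, 0, 0, 0, 0], [0, 0, 0, 0, 0, 0, 0]])

```text
clock: 20.05
ee_pos: [0.6522, 0.0459, 0.0878]
tool_rot: [0.84, 0.542, 0.002, 0.001]
wrist_force: [7.9, 2.6, 0.6]
finger_gap: 0.035
grasp_force: 50.0
```

```bash
python3 st.py
```

```text
20.05 q6 0.493 yaw 1.145 [0.6522 0.0459 0.0878] F [7.88 2.62 0.63] Ftool [ 5.6  6.1 -0.6] M [ 0.45  -1.824  0.076] tau6 0.192 0.035 49.982630610466
```

arm_command(deltas=[[0, 0, 0, 0, 0, 0, 0.1], [0, 0, 0, 0, 0, 0, 0], [0, 0, 0, 0, 0, 0, 0]])

```text
clock: 20.35
ee_pos: [0.6523, 0.0457, 0.0878]
tool_rot: [0.867, 0.499, 0.002, 0.001]
wrist_force: [9.0, 2.5, 0.9]
finger_gap: 0.0352
grasp_force: 50.0
```

```bash
python3 st.py
```

```text
20.35 q6 0.593 yaw 1.045 [0.6523 0.0457 0.0878] F [8.99 2.51 0.86] Ftool [ 6.7  6.5 -0.8] M [ 0.301 -1.883  0.05 ] tau6 0.152 0.0352 49.98190104961395
```

arm_command(deltas=[[0, 0, 0, 0, 0, 0, 0.1], [0, 0, 0, 0, 0, 0, 0.05], [0, 0, 0, 0, 0, 0, 0], [0, 0, 0, 0, 0, 0, 0]])

```text
clock: 20.75
ee_pos: [0.6525, 0.0456, 0.0878]
tool_rot: [0.901, 0.433, 0.002, 0.001]
wrist_force: [8.5, 1.8, 0.9]
finger_gap: 0.0352
grasp_force: 50.0
```

```bash
python3 st.py
```

```text
20.75 q6 0.743 yaw 0.896 [0.6525 0.0456 0.0878] F [8.5  1.82 0.87] Ftool [ 6.7  5.5 -0.8] M [ 0.165 -1.92   0.158] tau6 0.207 0.0352 49.98100697994232
```

arm_command(deltas=[[0, 0, 0, 0, 0, 0, 0.1], [0, 0, 0, 0, 0, 0, 0.05], [0, 0, 0, 0, 0, 0, 0], [0, 0, 0, 0, 0, 0, 0]])

```text
clock: 21.15
ee_pos: [0.6526, 0.0453, 0.0878]
tool_rot: [0.931, 0.364, 0.003, 0.001]
wrist_force: [8.6, 1.8, 0.5]
finger_gap: 0.0345
grasp_force: 50.0
```

```bash
python3 st.py
```

```text
21.15 q6 0.893 yaw 0.746 [0.6526 0.0453 0.0878] F [8.61 1.76 0.54] Ftool [ 7.5  4.6 -0.5] M [ 0.023 -1.929  0.15 ] tau6 0.196 0.0345 49.980588555336
```

arm_command(deltas=[[0, 0, 0, 0, 0, 0, 0.1], [0, 0, 0, 0, 0, 0, 0.05], [0, 0, 0, 0, 0, 0, 0], [0, 0, 0, 0, 0, 0, 0]])

```text
clock: 21.55
ee_pos: [0.6526, 0.0452, 0.0878]
tool_rot: [0.956, 0.293, 0.003, 0.001]
wrist_force: [9.5, 0.7, 0.6]
finger_gap: 0.0351
grasp_force: 50.0
```

```bash
python3 st.py
```

```text
21.55 q6 1.043 yaw 0.596 [0.6526 0.0452 0.0878] F [9.52 0.68 0.59] Ftool [ 8.3  4.8 -0.5] M [-0.151 -1.941  0.06 ] tau6 0.191 0.0351 49.98046159744263
```

arm_command(deltas=[[0, 0, 0, 0, 0, 0, 0.1], [0, 0, 0, 0, 0, 0, 0.05], [0, 0, 0, 0, 0, 0, 0], [0, 0, 0, 0, 0, 0, 0]])

```text
clock: 21.95
ee_pos: [0.6526, 0.045, 0.0878]
tool_rot: [0.975, 0.221, 0.003, 0.001]
wrist_force: [9.0, 0.3, 0.5]
finger_gap: 0.035
grasp_force: 50.0
```

```bash
cat > mk.py <<'E'
from h import *
for c in('scene','top'):
    get_image(c)
    for n,z in(('cap_mark',.11),('collar_mark',.079),('rail_end',.016),('rail',.016)):print([(c,n,round(r['conf'],2),ray(c,r['uv'],z).round(4)) for r in landmark_of(c,n)[:2]])
E
python3 st.py; python3 mk.py
```

```text
21.95 q6 1.193 yaw 0.446 [0.6526 0.045  0.0878] F [9.05 0.26 0.54] Ftool [ 8.3  3.7 -0.5] M [-0.309 -1.891  0.132] tau6 0.193 0.035 49.980202317237854
[('scene', 'cap_mark', 0.38, array([0.6572, 0.0732, 0.11  ])), ('scene', 'cap_mark', 0.22, array([ 0.6644, -0.1068,  0.11  ]))]
[('scene', 'collar_mark', 0.7, array([0.6629, 0.0711, 0.079 ]))]
[]
[('scene', 'rail', 0.83, array([0.6017, 0.0865, 0.016 ]))]
[('top', 'cap_mark', 0.54, array([0.6672, 0.0588, 0.11  ])), ('top', 'cap_mark', 0.3, array([0.6684, 0.0754, 0.11  ]))]
[('top', 'collar_mark', 0.49, array([0.6403, 0.077 , 0.079 ])), ('top', 'collar_mark', 0.48, array([0.6616, 0.0679, 0.079 ]))]
[('top', 'rail_end', 0.41, array([0.6057, 0.297 , 0.016 ]))]
[('top', 'rail', 0.59, array([0.6051, 0.0826, 0.016 ]))]
```

```bash
python3 -c "
from h import *
a=get_image('scene')[0][160:220,340:410,::-1];b=get_image('top')[0][140:200,265:335,::-1]
cv2.imwrite('pics/m.png',cv2.resize(np.vstack([np.hstack([a,b])]),None,fx=5.6,fy=5.6,interpolation=cv2.INTER_CUBIC))"
```

```text
(no output)
```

View pics/m.png

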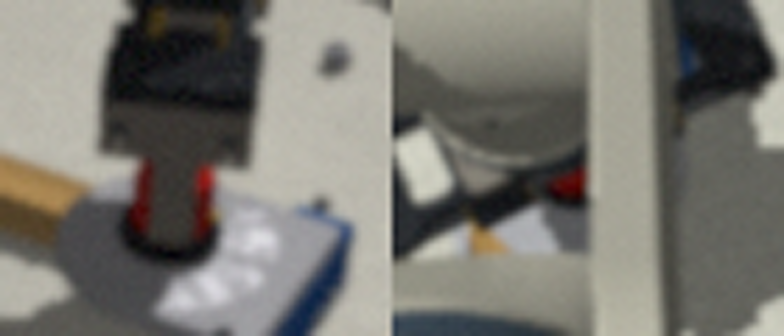

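The scene half shows the pads on the cap and the collar mark just visible at the collar's right edge, (215, 215). The marks are occluded in the top half.

```bash
python3 -c "
from h import *
im=get_image('scene')[0];h=cv2.cvtColor(im,cv2.COLOR_RGB2HSV).astype(int)
m=(h[...,0]>12)&(h[...,0]<35)&(h[...,1]>100);m[:,:368]=0;m[:,390:]=0;m[:188]=0;m[:208]&=True;m[208:]=0
vv,uu=np.nonzero(m);print(list(zip(uu,vv)))
for p in [(378.4,198.4),(uu.mean(),vv.mean())]:
  r=ray('scene',p,.079);print(r,np.arctan2(r[1]-.046,r[0]-.651),np.hypot(r[1]-.046,r[0]-.651))
# black collar pixel bounds
for p in [(340+122/5.6,160+228/5.6),(340+217/5.6,160+228/5.6)]:print(ray('scene',p,.075))"
```

```text
[]
[0.6658741  0.06326038 0.079     ] 0.8595211181069851 0.02278507204396563
[nan nan nan] nan nan
[0.63389488 0.03400548 0.075     ]
[0.66918027 0.06001054 0.075     ]<string>:6: RuntimeWarning: Mean of empty slice.
  ret = ret.dtype.type(ret / rcount)
```

The collar mark is at 0.86 rad against an expected ~0.75, so the cap and collar are still turning together. Continue.

arm_command(deltas=[[0, 0, 0, 0, 0, 0, 0.1], [0, 0, 0, 0, 0, 0, 0.05], [0, 0, 0, 0, 0, 0, 0], [0, 0, 0, 0, 0, 0, 0]])

```text
clock: 23.0
ee_pos: [0.6527, 0.0448, 0.0878]
tool_rot: [0.989, 0.147, 0.003, 0.001]
wrist_force: [8.5, -1.1, 1.0]
finger_gap: 0.0348
grasp_force: 50.0
```

```bash
python3 st.py
```

```text
23.0 q6 1.343 yaw 0.296 [0.6527 0.0448 0.0878] F [ 8.53 -1.11  0.95] Ftool [ 7.8  3.6 -0.9] M [-0.49  -1.892  0.092] tau6 0.192 0.0348 49.980114698410034
```

arm_command(deltas=[[0, 0, 0, 0, 0, 0, 0.1], [0, 0, 0, 0, 0, 0, 0.05], [0, 0, 0, 0, 0, 0, 0], [0, 0, 0, 0, 0, 0, 0]])

```text
clock: 23.4
ee_pos: [0.6527, 0.0446, 0.0878]
tool_rot: [0.997, 0.073, 0.003, 0.001]
wrist_force: [10.1, -2.0, 1.5]
finger_gap: 0.0352
grasp_force: 50.0
```

```bash
python3 st.py
```

```text
23.4 q6 1.493 yaw 0.146 [0.6527 0.0446 0.0878] F [10.09 -1.97  1.52] Ftool [ 9.7  3.4 -1.5] M [-0.622 -1.874  0.434] tau6 0.469 0.0352 49.97897386550903
```

Tight: torque has risen to about 0.43 N m, so the cap is at most 0.15 rad past the collar. Adding 0.15 rad should give roughly 0.12 rad of slip.

arm_command(deltas=[[0, 0, 0, 0, 0, 0, 0.1], [0, 0, 0, 0, 0, 0, 0.05], [0, 0, 0, 0, 0, 0, 0], [0, 0, 0, 0, 0, 0, 0], [0, 0, 0, 0, 0, 0, 0]])

```text
clock: 23.9
ee_pos: [0.6526, 0.0444, 0.0878]
tool_rot: [1.0, -0.002, 0.003, 0.001]
wrist_force: [8.9, -3.4, 0.5]
finger_gap: 0.0351
grasp_force: 50.0
```

```bash
python3 st.py
```

```text
23.9 q6 1.643 yaw -0.003 [0.6526 0.0444 0.0878] F [ 8.93 -3.38  0.48] Ftool [ 8.9  3.4 -0.4] M [-0.831 -1.783  0.406] tau6 0.435 0.0351 49.97888267040253
```

arm_command(deltas=[[0, 0, 0, 0, 0, 0, -0.1], [0, 0, 0, 0, 0, 0, 0], [0.7, 0, 0, 0, 0, 0, 0], [0.7, 0, 0, 0, 0, 0, 0], [0.7, 0, 0, 0, 0, 0, 0], [0.7, 0, 0, 0, 0, 0, 0], [0.7, 0, 0, -0.02, 0, 0, 0], [0.7, 0, 0, -0.04, 0, 0, 0], [0.7, 0, 0, -0.04, 0, 0, 0], [0.7, -0.04, 0, -0.04, 0, 0, 0], [0.7, -0.04, 0, -0.03, 0, 0, 0], [0.7, -0.04, 0, 0, 0, 0, 0], [0.7, -0.04, -0.04, 0, 0, 0, 0], [0.7, 0, -0.04, 0, 0, 0, 0], [0.7, 0, -0.04, 0, 0, 0, 0], [0.7, 0, -0.04, 0, 0, 0, 0], [0.7, 0, -0.04, 0, 0, 0, 0], [0.7, 0, 0, 0, 0, 0, 0]])

```text
clock: 25.7
ee_pos: [0.4811, 0.2299, 0.2524]
tool_rot: [0.999, 0.048, -0.0, -0.001]
wrist_force: [1.8, -0.7, -0.7]
finger_gap: 0.0645
grasp_force: 0.0
```

```bash
python3 st.py; cat > fin.py <<'E'
from h import *
import sys
a=get_image('scene')[0][160:220,340:410,::-1];b=get_image('top')[0][140:200,265:335,::-1]
cv2.imwrite('pics/'+sys.argv[1],cv2.resize(np.hstack([a,b]),None,fx=5.6,fy=5.6,interpolation=cv2.INTER_CUBIC))
for c in('top','scene'):
    for n,z in(('cap_top',.11),('cap_mark',.11),('collar_mark',.079),('stop_face',.016),('rail_end',.016),('rail',.016)):print([(c,n,round(r['conf'],2),np.round(r['uv'],1),ray(c,r['uv'],z).round(4)) for r in landmark_of(c,n)[:1]])
E
python3 fin.py f.png; python3 -c "
from h import *
im,P=cloud('top');h=cv2.cvtColor(im,cv2.COLOR_RGB2HSV).astype(int)
w=(h[...,0]>8)&(h[...,0]<25)&(h[...,1]>80)&(abs(P[...,2]-.04)<.01)&(abs(P[...,0]-.6)<.15)&(abs(P[...,1]-.08)<.08)
w=cv2.morphologyEx(w.astype(np.uint8),cv2.MORPH_OPEN,np.ones((3,3)))>0
print(box(P[w]),P[w].min(0))"
```

```text
25.7 q6 1.917 yaw 0.096 [0.4811 0.2299 0.2524] F [ 1.76 -0.67 -0.71] Ftool [1.7 0.8 0.7] M [ 0.042 -0.029  0.047] tau6 0.88 0.0645 0.0
[('top', 'cap_top', 0.66, array([295.5, 167.1]), array([0.6472, 0.0467, 0.11  ]))]
[('top', 'cap_mark', 0.43, array([290.6, 160.8]), array([0.6636, 0.0593, 0.11  ]))]
[('top', 'collar_mark', 0.49, array([290.1, 162.2]), array([0.6656, 0.0639, 0.079 ]))]
[('top', 'stop_face', 0.79, array([282.6, 158.6]), array([0.6873, 0.0918, 0.016 ]))]
[]
[('top', 'rail', 0.55, array([286.7, 190.7]), array([0.5976, 0.0801, 0.016 ]))]
[('scene', 'cap_top', 0.95, array([371.9, 189.4]), array([0.6516, 0.0494, 0.11  ]))]
[('scene', 'cap_mark', 0.46, array([380.9, 186.5]), array([0.6639, 0.0738, 0.11  ]))]
[('scene', 'collar_mark', 0.68, array([376.2, 197.8]), array([0.66  , 0.0621, 0.079 ]))]
[('scene', 'stop_face', 0.7, array([385.7, 212.4]), array([0.6772, 0.0951, 0.016 ]))]
[]
[('scene', 'rail', 0.58, array([376.8, 188.8]), array([0.604 , 0.1746, 0.016 ]))]
(array([572.8,  78.8]), array([100.9,  30.4]), 6.38) [0.52384251 0.05980646 0.03272837]
```

View pics/f.png

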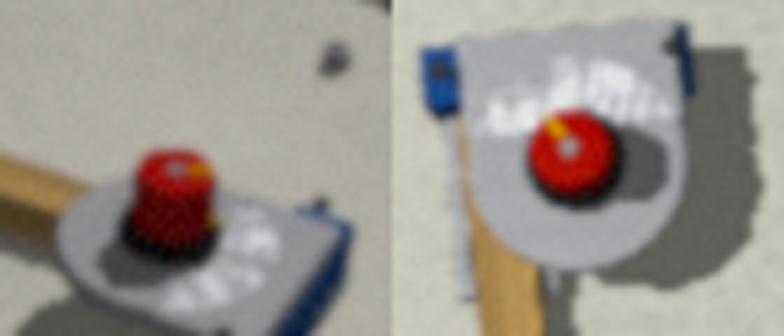

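The final picture shows a gap in the scene view between the cap mark (205, 168) and collar mark (214, 220). In the top view the cap mark is at (552, 127) and the rail sits under the hood, reaching the guide. I'll quantify the mark angles.

```bash
python3 - <<'E'
from h import *
c0=np.array([.6505,.0465])
def run(cam,im,off=(0,0)):
    h=cv2.cvtColor(im,cv2.COLOR_RGB2HSV).astype(int)
    m=(h[...,0]>9)&(h[...,0]<40)&(h[...,1]>110)&(h[...,2]>70)
    n,l,st,ce=cv2.connectedComponentsWithStats(m.astype(np.uint8))
    for i in range(1,n):
        p=ce[i]
        for z,rr in((.11,.014),(.079,.022)):
            r=ray(cam,p,z)[:2]-c0
            if np.hypot(*r)<.03: print(cam,st[i,4],p.round(1),z,'ang',np.arctan2(r[1],r[0]).round(2),'rad',np.hypot(*r).round(4))
for cam in('top','scene'):
    print('init');run(cam,cv2.imread(f'pics/{cam}0.png')[:,:,::-1].copy())
    acc=np.mean([get_image(cam)[0].astype(float) for _ in range(6)],0).astype(np.uint8)
    print('now');run(cam,acc)
E
```

```text
init
top 23 [300.8 168.2] 0.11 ang -2.01 rad 0.0146
top 23 [300.8 168.2] 0.079 ang -1.68 rad 0.0107
now
top 13 [293.6 162.5] 0.11 ang 0.53 rad 0.01
top 13 [293.6 162.5] 0.079 ang 0.52 rad 0.0164
init
scene 17 [366.9 191.4] 0.11 ang -1.94 rad 0.0127
now
scene 11 [375.4 190.1] 0.11 ang 0.52 rad 0.0111
scene 3 [377.3 198.7] 0.079 ang 0.8 rad 0.0197
```

```bash
python3 -c "
from plant import *
print(close_job())"
```

```text
the job is handed in; nothing more can be done
None
```

I slid the rail home against the drill guide, tightened the thumbscrew just past the first clutch slip (about 0.1–0.2 rad by torque, nearer 0.27 rad between the marks in the pictures; limit 0.35), let go, and handed the job in; no verdict came back.

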